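Open the push-and-turn cap of the descaler bottle

ROBOT

A 6-joint arm with a two-finger parallel gripper is mounted at the origin on a cart in front of the work surface, level with it; the furniture and walls round the work are solid. World frame = base frame: x ahead of the robot, y to its left, z up, the work surface at z = 0. Lengths are in m, angles in degrees, forces in N, time in s.
With the tool pointing down it reaches from about 0.325 to 0.85 m from the base axis. Payload 15.5 kg.
Tool frame: the origin (TCP) lies midway between the tips of the shut fingers; the grasp point (between the pads) lies 19 mm behind it; z points along the fingers, y is the line along which they close (so a half turn about z gives the same grasp; the last joint's range is limited). The gripper opens to 91 mm and grips with 3 to 60 N. Pads are 32 mm wide; open, the fingers measure 118 mm over their backs; the gripper's body (76 mm by 178 mm) begins 60 mm behind the grasp point.
Start: joints at [-72.279, 28.281, 77.091, -0, 74.628, -5.472], TCP at [0.246, -0.574, 0.214] pointing down, gripper open.
Joint ranges: [-166.48, 166.48], [-47.26, 123.95], [12.59, 153.08], [-70.14, 250.14], [6.76, 159.57], [-176.63, 176.63]. Speed limits (degrees/s): [108.29, 108.29, 147.25, 172.46, 172.46, 172.46].

INTERFACE

Orientations are given as a 3x3 rotation matrix whose columns are the frame's x, y, z axes.
In Python, from bench import ctrl gives the robot as it stands. The module is installed in compiled form; this text tells all that it offers. Calls block until the motion is done:
- ctrl.goto(position, orientation): joint-space move of the TCP to a pose.
- ctrl.move_l(position, vel=0.15, ori=None, contact_N=None): straight line of the TCP; ori=None keeps the orientation; vel is the mean speed in m/s. With contact_N (N) it stops when the force on the tool has changed by that much, and returns True; else False.
- ctrl.movej(angles): joint-space move.
- ctrl.command_gripper(opening): opening from 0.0 (shut) to 1.0 (fully open); the grip force is fixed at half the most; returns when the fingers have stopped.
- ctrl.sleep(seconds).
- ctrl.ik(position, orientation): joint angles nearest the present ones, or None.
- ctrl.read_camera(name): name is "side" or "top"; returns the picture (420x560x3 uint8, blue, green, red); there is no depth.
- ctrl.camera_params(name): a dict with "fx", "fy", "cx", "cy" (pixels), "D" ([k1, k2, p1, p2, k3] as OpenCV has them; the pictures are not rectified), "pose" (4x4, takes a point from camera to world coordinates). Camera axes: x right, y up, looking along -z (the intrinsics and any distortion apply to the point x, -y, -z); pixel columns grow to the right and rows downward; lengths in m; the calibration is good to about 2 mm. A picture is of the moment at which its call begins. camera_params takes no time and is no camera call.
A pose or a line that the arm cannot do raises ctrl.MotionError and nothing moves.
- ctrl.sign_off(): hands the job in; it is judged then, once.
Readings, each from a call of its own:
- ctrl.current_t(): time.
- ctrl.current_q(): joint angles.
- ctrl.current_dq(): joint speeds.
- ctrl.current_effort(): joint torques, N m.
- ctrl.current_tool_pos(): TCP position.
- ctrl.current_eef_rot(): TCP orientation.
- ctrl.current_contact_force(): force on the tool from outside, world axes, zero at the start.
- ctrl.current_wrist_torque(): the same for the moment, N m.
- ctrl.current_grip_width(): opening from 0.0 (shut) to 1.0 (fully open).
- ctrl.current_grasp_force(): force on a finger pad.
Only numpy, scipy, OpenCV 4.12 (cv2) and the standard library are available. Lean on these libraries where they do the work, as an engineer would, in place of code of your own. Each camera call takes 0.05 s, during which the arm holds its last target. There are 200 camera calls.

TASK

Get the descaler open for cleaning the coffee carafe: set the blue square bottle, cap still on, upright and fully home in the grey square stand, which keeps it from turning. Then press its white safety cap down, twist it anticlockwise until it is free, and lift it off, keeping it level, straight up to about 8 cm above the bottle's mouth. Finish while still holding the cap there, with the bottle left standing in the stand, and do not disturb the mug, spice jar or white tumbler.

Things in the scene. Friction and masses are not known exactly. Their poses are not given: they have to be found in the camera images.
- descaler_bottle: Blue plastic bottle, loose, 0.25-0.5 kg, upright, cap on. Body 58 x 58 mm square, 86 mm high; origin at the centre of its underside, z up, x and y square to its faces (white labels on +y and -y). A shoulder narrows to a white 32 mm neck with three outer lugs hidden under the cap. It can be lifted and carried by the locked cap. In the stand it can still turn about 6 degrees either way.
- safety_cap: White ribbed round safety cap, loose, 40 g, 52 mm outer diameter, 30 mm high, red ring on its flat top; origin at the centre of its lower edge, z up. Locked on the bottle, its origin is 103 mm above the bottle's underside. Unless pressed down it turns only about 6 degrees; clockwise is blocked.
- cap_top (a point): Centre of the cap's flat top, 30 mm above its lower edge. A spring resists pressing: 4 N at first, 9 N at the full 6 mm. Pressed 3.5 mm or more (best fully down), the cap turns anticlockwise seen from above; about 33 degrees relative to the bottle frees it to lift straight off, about 87 degrees meets a stop. A turn of about 65 degrees is right.
- bottle_mouth (a point): Centre of the bottle's mouth, at the neck's rim, 121 mm above the bottle's underside (18 mm above the lower edge of the locked cap).
- bottle_stand: Grey square stand fixed to the worktop, 110 x 110 x 34 mm high (thin rubber skirt 120 mm square), with a square recess 64 x 64 mm open at the top, mouth chamfered by 4 mm; its flat floor is 8 mm above the worktop. Origin at the centre of its underside, z up, x and y along the recess's sides. The bottle fits at any of four quarter turns.
- blue_mug: Light blue mug, 82 mm wide, 117 mm over its handle, 91 mm high, loose; origin at the centre of its underside. Leave alone.
- spice_jar: Spice jar with a yellow cap, 45 mm wide, 100 mm high, loose; origin at the centre of its underside. Leave alone.
- white_tumbler: White tumbler with black lid, 86 mm wide, 170 mm high, loose; origin at the centre of its underside. Leave alone.
Mind the look-alikes: they are no part of the job. There is more than one size of the safety_cap; the one meant has the size given above.

How it is judged:
By the outcome, as a careful person would: the job done as asked, in the order asked, and still so for the second after the job is handed in, while the arm keeps its last pose, push and grip.
It also fails if it takes over 51 s, if anything falls off the work surface, if the arm or the gripper's body presses on something with over 40 N, if the wrist force passes 120 N, or if a joint passes its speed limit or range.

## Working session

There is one attempt and no reset: what is moved stays moved. The work goes in short steps, each a Python script; the robot and the scene stay as the last script left them, time stands still between calls to the robot, and variables do not carry over. Pictures are saved under pics/ and viewed, at most 10 in all, crops included, and the job is handed in when it is done.

```bash
mkdir -p pics; python3 - <<'E'
from bench import ctrl
import cv2
for n in("side","top"):
    cv2.imwrite(f"pics/{n}0.png",ctrl.read_camera(n)); p=ctrl.camera_params(n); print(n,p)
print(ctrl.current_t(),ctrl.current_eef_rot())
E
```

```text
side {'fx': 445.0463253358939, 'fy': 445.0463253358939, 'cx': 281.18080265813325, 'cy': 208.36739085043217, 'D': array([0.04376529, 0.        , 0.        , 0.        , 0.        ]), 'pose': array([[-0.98381537,  0.11021567, -0.14127921,  0.41637322],
       [-0.17917485, -0.5966603 ,  0.78223581,  0.83221626],
       [ 0.00191895,  0.79488929,  0.60675145,  0.78258706],
       [ 0.        ,  0.        ,  0.        ,  1.        ]])}
top {'fx': 429.5154942385783, 'fy': 429.5154942385783, 'cx': 271.5783293068189, 'cy': 205.01467204896232, 'D': array([0.04538268, 0.        , 0.        , 0.        , 0.        ]), 'pose': array([[-0.01828628,  0.99329045, -0.1141915 ,  0.46460967],
       [-0.99982411, -0.01864248, -0.0020521 , -0.07189474],
       [-0.00416714,  0.11413389,  0.99345664,  1.02383714],
       [ 0.        ,  0.        ,  0.        ,  1.        ]])}
0.1 [[ 9.19174083e-01  3.93851367e-01 -3.26153376e-04]
 [ 3.93851489e-01 -9.19173530e-01  1.01349313e-03]
 [ 9.93741041e-05 -1.06003261e-03 -9.99999433e-01]]
```

View pics/side0.png

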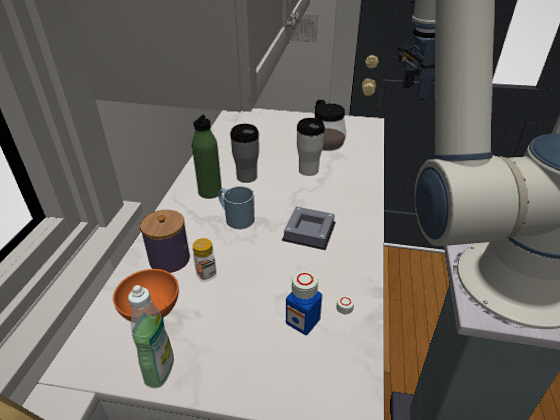

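View pics/top0.png

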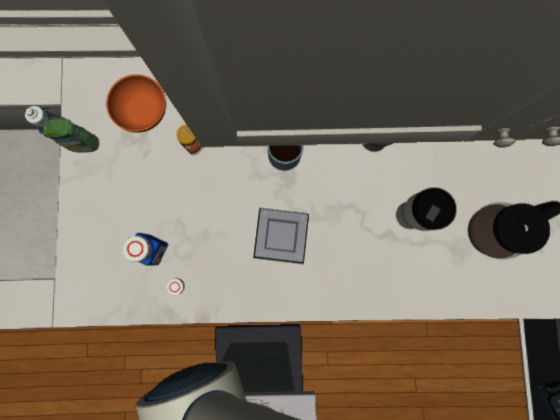

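```bash
cat > h.py <<'E'
import numpy as np, cv2
from bench import ctrl
def rays(n,uv):
    p=ctrl.camera_params(n);K=np.array([[p['fx'],0,p['cx']],[0,p['fy'],p['cy']],[0,0,1]])
    q=cv2.undistortPoints(np.float64(uv).reshape(-1,1,2),K,p['D']).reshape(-1,2)
    T=p['pose'];d=np.c_[q[:,0],-q[:,1],-np.ones(len(q))]@T[:3,:3].T
    return T[:3,3],d
def plane(n,uv,z):
    o,d=rays(n,uv);return o+d*((z-o[2])/d[:,2])[:,None]
def tri(ua,ub):
    o,d=rays("side",[ua]);o2,d2=rays("top",[ub]);A=np.c_[d[0],-d2[0]]
    s=np.linalg.lstsq(A,o2-o,rcond=None)[0];a=o+s[0]*d[0];b=o2+s[1]*d2[0]
    return (a+b)/2,np.linalg.norm(a-b)
def red(img,box):
    x0,y0,x1,y1=box;c=img[y0:y1,x0:x1].astype(int)
    m=((c[...,2]-c[...,1]>40)&(c[...,2]-c[...,0]>40)).astype(np.uint8)
    k=max(cv2.findContours(m,cv2.RETR_EXTERNAL,cv2.CHAIN_APPROX_NONE)[0],key=cv2.contourArea)
    e=cv2.fitEllipse(k);return np.array(e[0])+[x0,y0],e[1]
def blue(img,box):
    x0,y0,x1,y1=box;c=img[y0:y1,x0:x1].astype(int)
    return ((c[...,0]-c[...,2]>50)&(c[...,0]-c[...,1]>25)).astype(np.uint8)
E
python3 - <<'E'
from h import *
s=cv2.imread("pics/side0.png");t=cv2.imread("pics/top0.png")
a,ea=red(s,(285,265,325,297));b,eb=red(t,(120,230,153,265))
print("bottle ring",a,ea,b,eb,tri(a,b),plane("side",[a],.133),plane("top",[b],.133))
a,ea=red(s,(333,292,358,315));b,eb=red(t,(162,275,188,298))
print("loose ring",a,ea,b,eb,tri(a,b))
print("knob",tri((292,18),(504,135)),tri((292,18),(552,135)))
g=cv2.cvtColor(t,cv2.COLOR_BGR2GRAY)[195:275,240:325];m=(g<150).astype(np.uint8)
k=max(cv2.findContours(m,cv2.RETR_EXTERNAL,cv2.CHAIN_APPROX_NONE)[0],key=cv2.contourArea).reshape(-1,2)+[240,195]
P=plane("top",k,.003)[:,:2]
print("stand",cv2.minAreaRect(P.astype(np.float32)*1000))
A=cv2.resize(s[260:340,280:360],None,fx=5,fy=5,interpolation=2);B=cv2.resize(t[225:305,115:195],None,fx=5,fy=5,interpolation=2)
cv2.imwrite("pics/crop.png",np.hstack([A,B]))
E
```

```text
bottle ring [304.78401566 278.64754677] (11.579577445983887, 16.61464500427246) [134.85760212 248.44207954] (15.509284973144531, 16.332197189331055) (array([0.48127024, 0.21274091, 0.13253152]), np.float64(0.0023037555216639176)) [[0.48007103 0.21316022 0.133     ]] [[0.48241061 0.21267628 0.133     ]]
loose ring [344.9982214  300.92019749] (7.9913859367370605, 10.545465469360352) [174.23274136 286.72542095] (9.910881996154785, 10.412280082702637) (array([0.3949407 , 0.15680491, 0.02102248]), np.float64(0.0010952938890836299))
knob (array([ 0.61050482, -0.37435436,  0.47065255]), np.float64(0.00697226714150484)) (array([ 0.61813667, -0.44741701,  0.45101103]), np.float64(0.0009433938521722432))
stand ((509.3586730957031, -90.4815673828125), (121.92971801757812, 122.75375366210938), 82.19165802001953)
```

View pics/crop.png

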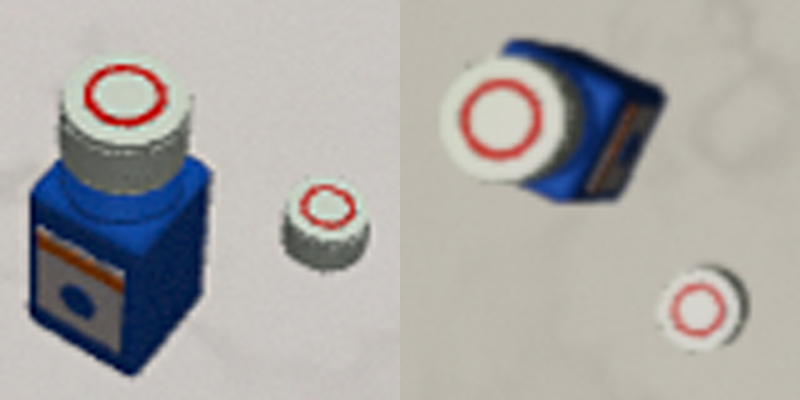

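The one meant is the cap on the bottle (side 305,279; top 135,248): its top is at z = 0.1325, as it should be, and its ring is bigger. The cap lying loose (side 345,301; top 174,287) is only about 34 mm wide, so it's the look-alike.

```bash
cat >> h.py <<'E'
from scipy.spatial.transform import Rotation as R
def down(yaw):   # tool y axis at angle yaw in world, z down
    c,s=np.cos(np.radians(yaw)),np.sin(np.radians(yaw));y=np.array([c,s,0]);z=np.array([0,0,-1.])
    return np.c_[np.cross(y,z),y,z]
def edge_yaw(p,q): return np.degrees(np.arctan2(*(q-p)[1::-1]))
E
python3 - <<'E'
from h import *
S=np.array([[30,315],[132,376],[203,298]])/5+[280,260]
P=plane("side",S,0);print(P)
T=np.array([[508-400,40],[665-400,97],[612-400,202]])/5+[115,225]
Q=plane("top",T,.084)
for p in(P,Q): print(np.linalg.norm(np.diff(p,axis=0),axis=1),edge_yaw(p[0],p[1]),edge_yaw(p[1],p[2]),(p[0]+p[2])/2)
q=ctrl.current_q();print(q)
for pos in([.4815,.2129,.104],[.509,-.09,.115]):
  for y in range(-180,180,30):
    j=ctrl.ik(pos,down(y)); print(pos[0],y,None if j is None else np.round(j,0))
E
```

```text
[[0.51515139 0.22330404 0.        ]
 [0.46755699 0.24652536 0.        ]
 [0.44257703 0.20063346 0.        ]]
[0.05295713 0.05225002] 153.9922485014596 -118.5604181329443 [0.47886421 0.21196875 0.        ]
[0.07317002 0.0499588 ] -110.93461599238199 153.52017359031657 [0.48135514 0.20220749 0.084     ]
[-7.22779486e+01  2.83110629e+01  7.71213083e+01 -1.28859957e-04
  7.46286304e+01 -5.47228113e+00]
0.4815 -180 [  17.   29.   98.   -0.   53. -163.]
0.4815 -150 [ 17.  29.  98.  -0.  53. 167.]
0.4815 -120 [ 17.  29.  98.  -0.  53. 137.]
0.4815 -90 [ 17.  29.  98.  -0.  53. 107.]
0.4815 -60 [17. 29. 98. -0. 53. 77.]
0.4815 -30 [17. 29. 98. -0. 53. 47.]
0.4815 0 [17. 29. 98. -0. 53. 17.]
0.4815 30 [ 17.  29.  98.  -0.  53. -13.]
0.4815 60 [ 17.  29.  98.  -0.  53. -43.]
0.4815 90 [ 17.  29.  98.  -0.  53. -73.]
0.4815 120 [  17.   29.   98.   -0.   53. -103.]
0.4815 150 [  17.   29.   98.   -0.   53. -133.]
0.509 -180 [-17.  27.  99.  -0.  54. 163.]
0.509 -150 [-17.  27.  99.  -0.  54. 133.]
0.509 -120 [-17.  27.  99.  -0.  54. 103.]
0.509 -90 [-17.  27.  99.  -0.  54.  73.]
0.509 -60 [-17.  27.  99.  -0.  54.  43.]
0.509 -30 [-17.  27.  99.  -0.  54.  13.]
0.509 0 [-17.  27.  99.  -0.  54. -17.]
0.509 30 [-17.  27.  99.  -0.  54. -47.]
0.509 60 [-17.  27.  99.  -0.  54. -77.]
0.509 90 [ -17.   27.   99.   -0.   54. -107.]
0.509 120 [ -17.   27.   99.   -0.   54. -137.]
0.509 150 [ -17.   27.   99.   -0.   54. -167.]
```

```bash
python3 - <<'E'
from h import *
ctrl.move_l([.23,-.42,.28],vel=.25)
C=[.4812,.2129]
ctrl.goto([C[0]-.07,C[1]-.03,.25],down(-27))
ctrl.move_l([*C,.20],vel=.2)
print(ctrl.current_t(),ctrl.current_q())
ctrl.move_l([*C,.104],vel=.12,contact_N=6)
print(ctrl.current_t(),ctrl.current_tool_pos(),ctrl.current_contact_force())
ctrl.command_gripper(0.0)
print(ctrl.current_t(),ctrl.current_grip_width()*91,ctrl.current_grasp_force(),ctrl.current_contact_force(),ctrl.current_wrist_torque())
ctrl.move_l([*C,.17],vel=.12)
print(ctrl.current_t(),ctrl.current_contact_force(),ctrl.current_grip_width()*91)
s=ctrl.read_camera("side");cv2.imwrite("pics/side1.png",s);t=ctrl.read_camera("top");cv2.imwrite("pics/top1.png",t)
cv2.imwrite("pics/c1.png",cv2.resize(s[200:350,220:370],None,fx=4,fy=4,interpolation=2))
E
```

```text
3.7833 [ 1.73302800e+01  2.12072508e+01  9.20698577e+01 -2.74769158e-03
  6.67785911e+01  4.43528066e+01]
4.7333 [0.48154291 0.21302238 0.10474532] [ 0.42349738 -0.58053803  0.98748879]
5.4333 50.547848769096426 29.9898674992437 [ 1.24683817 -1.48772703  1.5082743 ] [-0.21184778 -0.30759308  0.00393529]
6.1333 [-0.4647361   0.37767    -5.15741304] 50.772604972991594
```

View pics/c1.png

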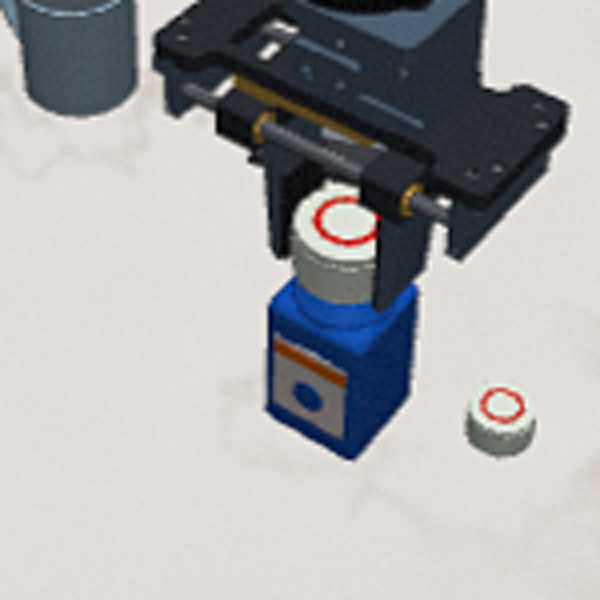

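The bottle hangs upright from the gripped cap. Its lower corners are near crop (268,410), (350,460) and (412,387). Next I'll measure its yaw from the lower edges and carry it above the stand.

```bash
cat >> h.py <<'E'
def bottom(img,box,z):
    """bottom silhouette edges of the blue body in the side view -> yaw (mod 90) of both edges, corners"""
    m=blue(img,box);x0,y0=box[:2]
    n,l,st,_=cv2.connectedComponentsWithStats(m);m=(l==1+st[1:,4].argmax())
    cols=np.where(m.any(0))[0];low=np.array([np.where(m[:,c])[0].max() for c in cols])+.5
    k=low.argmax();c0=np.median(cols[low>=low.max()-.5])
    P=np.c_[cols+x0,low+y0]
    L=P[(cols<c0-2)&(cols>cols[0]+1)];Rr=P[(cols>c0+2)&(cols<cols[-1]-2)]
    out=[]
    for e in(L,Rr):
        W=plane("side",e,z)[:,:2].astype(np.float32);v=cv2.fitLine(W,cv2.DIST_HUBER,0,.01,.01).ravel();out.append(v)
    yaw=[np.degrees(np.arctan2(v[1],v[0]))%90 for v in out]
    A=np.c_[out[0][:2],-out[1][:2]];s=np.linalg.solve(A,out[1][2:]-out[0][2:]);c=out[0][2:]+s[0]*out[0][:2]
    return yaw,c,(cols[0]+x0,c0+x0,cols[-1]+x0,low.max()+y0)
E
python3 - <<'E'
from h import *
s0=cv2.imread("pics/side0.png");s1=cv2.imread("pics/side1.png")
print(bottom(s0,(280,285,330,340),0)); print(bottom(s1,(270,260,340,325),.0665))
st,ys=np.array([.5094,-.0905]),-7.8
C=ctrl.current_tool_pos()[:2]
# check stand in side view: recess top / skirt corners
g=cv2.cvtColor(s0,cv2.COLOR_BGR2GRAY)[200:250,278:340];m=(g<150).astype(np.uint8)
k=max(cv2.findContours(m,0,cv2.CHAIN_APPROX_NONE)[0],key=cv2.contourArea)+[[278,200]]
h=cv2.approxPolyDP(cv2.convexHull(k),3,True).reshape(-1,2);print(np.c_[h,plane("side",h,.003)[:,:2]])
t0=cv2.imread("pics/top0.png")
cv2.imwrite("pics/st.png",np.hstack([cv2.resize(t0[200:270,245:315],(400,400),interpolation=2),cv2.resize(s0[195:265,275:345],(400,400),interpolation=2)]))
E
```

```text
([np.float32(63.865673), np.float32(64.818886)], array([0.46867847, 0.24585555], dtype=float32), (np.int64(286), np.float64(305.5), np.int64(321), np.float64(334.5)))
([np.float32(63.481895), np.float32(64.3763)], array([0.46806893, 0.24764511], dtype=float32), (np.int64(287), np.float64(307.0), np.int64(323), np.float64(314.5)))
[[ 2.96000000e+02  2.07000000e+02  5.56822839e-01 -1.87073120e-01]
 [ 3.34000000e+02  2.15000000e+02  4.45305664e-01 -1.69558918e-01]
 [ 3.35000000e+02  2.23000000e+02  4.39499838e-01 -1.34243643e-01]
 [ 3.25000000e+02  2.49000000e+02  4.55904152e-01 -2.35441546e-02]
 [ 2.82000000e+02  2.40000000e+02  5.71103260e-01 -3.77994009e-02]]
```

View pics/st.png

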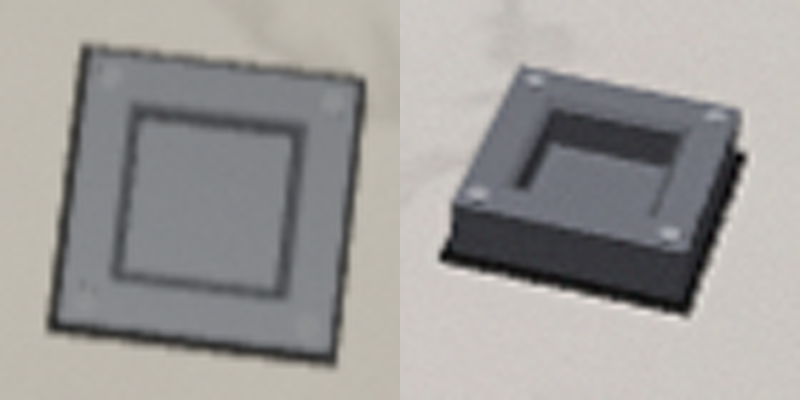

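```bash
python3 - <<'E'
from h import *
S=[.508,-.0905];Y=-8.6
ctrl.move_l([.46,.06,.17],vel=.2,ori=down(-18))
ctrl.move_l([*S,.17],vel=.15,ori=down(Y))
ctrl.sleep(.4)
s=ctrl.read_camera("side");cv2.imwrite("pics/side2.png",s);t=ctrl.read_camera("top");cv2.imwrite("pics/top2.png",t)
print(ctrl.current_t(),ctrl.current_tool_pos(),ctrl.current_contact_force())
try: print(bottom(s,(270,170,345,240),.0665))
except Exception as e: print(e)
cv2.imwrite("pics/c2.png",cv2.resize(s[150:260,250:360],(600,600),interpolation=2))
E
```

```text
8.8583 [ 0.50798792 -0.09044011  0.17003304] [-0.04208434  0.41665015 -3.55556992]
([np.float32(82.238976), np.float32(85.417496)], array([ 0.4828556 , -0.06187438], dtype=float32), (np.int64(298), np.float64(316.0), np.int64(324), np.float64(219.5)))
```

View pics/c2.png

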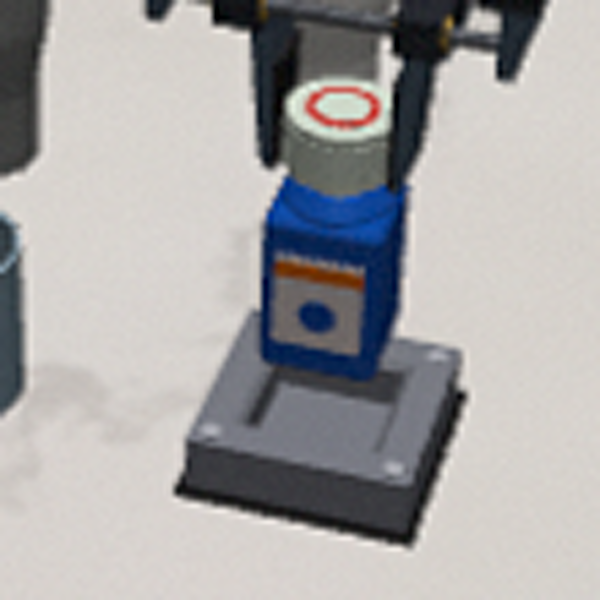

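The bottle hangs over the recess at yaw -7.8°, matching the stand, and it's centred. Going down.

```bash
python3 - <<'E'
from h import *
S=[.508,-.0905];O=down(-8.6)
def rep(l): print(l,round(ctrl.current_t(),2),ctrl.current_tool_pos().round(4),ctrl.current_contact_force().round(1),ctrl.current_wrist_torque().round(2),round(ctrl.current_grip_width()*91,1))
h=ctrl.move_l([*S,.122],vel=.06,contact_N=12);rep(h)
if not h:
    h=ctrl.move_l([*S,.108],vel=.03,contact_N=6);ctrl.sleep(.2);rep(h)
s=ctrl.read_camera("side");cv2.imwrite("pics/side3.png",s)
cv2.imwrite("pics/c3.png",cv2.resize(s[170:260,260:350],(600,600),interpolation=2))
E
```

```text
False 9.81 [ 0.5082 -0.0906  0.1223] [ 0.2  0.1 -3.3] [-0.01 -0.08  0.04] 50.5
True 10.44 [ 0.5086 -0.0907  0.1099] [ 1.6 -0.9  5.6] [-0.14 -0.31  0.03] 51.0
```

View pics/c3.png

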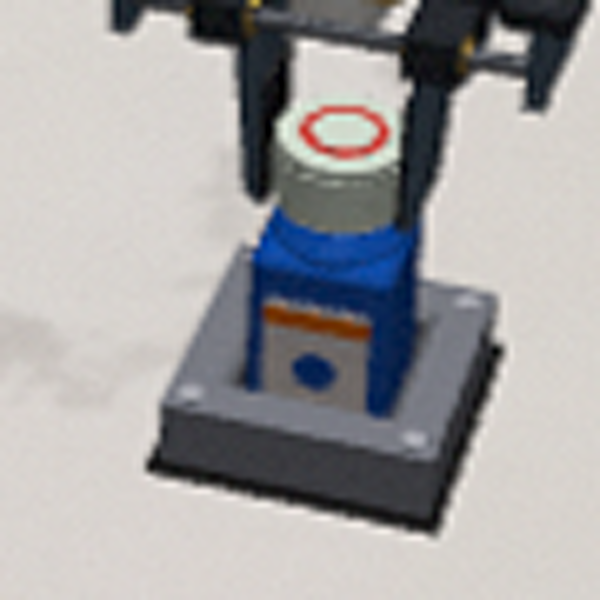

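It's seated: contact came at TCP z ≈ 0.111, as predicted, and the body is down in the recess. Now I'll press.

```bash
cat >> h.py <<'E'
def rep(l): print(l,round(ctrl.current_t(),2),ctrl.current_tool_pos().round(4),ctrl.current_contact_force().round(1),ctrl.current_wrist_torque().round(2),round(ctrl.current_grip_width()*91,1),flush=True)
E
python3 - <<'E'
from h import *
S=[.508,-.0905];z=.1099
for i in range(8):
    p=ctrl.current_tool_pos()
    h=ctrl.move_l([*S,.1085-.0012*i],vel=.02);ctrl.sleep(.1);rep(i)
    if ctrl.current_contact_force()[2]>15: break
E
```

```text
0 10.84 [ 0.5088 -0.0907  0.1089] [ 1.3 -0.2  5.6] [-0.07 -0.32  0.02] 50.5
1 11.19 [ 0.5089 -0.0907  0.1078] [1.7 0.4 7.1] [-0.08 -0.29  0.04] 50.5
2 11.54 [ 0.509  -0.0908  0.1066] [ 2.4 -0.1  7.2] [-0.06 -0.29  0.04] 50.4
3 11.89 [ 0.5093 -0.0908  0.1058] [ 1.2 -0.2 12.9] [ 0.01 -0.27  0.01] 50.4
4 12.24 [ 0.5093 -0.0909  0.1048] [-0.2  0.5 19.4] [ 0.01 -0.03  0.08] 50.9
```

```bash
python3 - <<'E'
from h import *
P=[.508,-.0905,.1037]
for y in (-6,-1,6,14,22,31,40,49,58,66):
    ctrl.move_l(P,vel=.02,ori=down(y)); r=ctrl.current_eef_rot()[:,1]
    rep((y,np.degrees(np.arctan2(r[1],r[0])).round(1),np.abs(ctrl.current_dq()).max().round(1)))
    f=ctrl.current_contact_force()
    if f[2]<9: P[2]-=.001
    if f[2]>26: P[2]+=.001
    if abs(ctrl.current_wrist_torque()[2])>1.5: print("stop");break
s=ctrl.read_camera("side");cv2.imwrite("pics/side4.png",s)
print(red(s,(285,160,340,205)),bottom(s,(270,170,345,240),.034)[0])
E
```

```text
(-6, np.float64(-6.0), np.float64(0.7)) 12.49 [ 0.5093 -0.0909  0.1048] [ 0.2 -0.3 18.7] [ 0.05 -0.09  0.12] 50.5
(-1, np.float64(-1.0), np.float64(1.1)) 12.74 [ 0.5094 -0.0909  0.1049] [-0.2 -0.3 19.8] [ 0.06 -0.1   0.11] 50.8
(6, np.float64(6.1), np.float64(1.3)) 13.02 [ 0.5093 -0.0909  0.1048] [ 0.3  0.  18.4] [ 0.04 -0.1   0.09] 50.3
(14, np.float64(14.1), np.float64(1.3)) 13.31 [ 0.5094 -0.0909  0.1048] [ 0.5  0.6 19. ] [ 0.05 -0.18  0.11] 50.8
(22, np.float64(22.1), np.float64(1.2)) 13.6 [ 0.5094 -0.0909  0.1048] [-0.2  0.  18.4] [ 0.1  -0.09  0.13] 50.8
(31, np.float64(31.1), np.float64(1.2)) 13.91 [ 0.5094 -0.0909  0.1049] [ 0.1  0.2 18.5] [ 0.11 -0.17  0.13] 50.8
(40, np.float64(40.0), np.float64(1.2)) 14.22 [ 0.5093 -0.0909  0.1048] [ 0.8  0.5 19. ] [ 0.13 -0.23  0.08] 50.7
(49, np.float64(49.0), np.float64(1.0)) 14.53 [ 0.5094 -0.0909  0.1048] [-0.2  0.2 18.8] [ 0.12 -0.16  0.08] 50.4
(58, np.float64(58.0), np.float64(1.2)) 14.83 [ 0.5094 -0.0909  0.1048] [-0.6 -0.2 18.5] [ 0.2  -0.14  0.11] 50.3
(66, np.float64(66.0), np.float64(1.3)) 15.12 [ 0.5094 -0.0909  0.1049] [ 0.7  0.2 18.1] [ 0.21 -0.2   0.1 ] 50.7
(array([312.74920654, 190.62146568]), (6.485873222351074, 8.430049896240234)) [np.float32(85.214165), np.float32(4.1752777)]
```

```bash
python3 - <<'E'
from h import *
for z in (.1085,.113,.120,.128,.136):
    ctrl.move_l([.5085,-.0907,z],vel=.03,ori=down(66));ctrl.sleep(.1);rep(z)
    if ctrl.current_contact_force()[2]<-3: print("stuck?");break
s=ctrl.read_camera("side");cv2.imwrite("pics/side5.png",s)
cv2.imwrite("pics/c5.png",cv2.resize(s[150:260,250:360],(600,600),interpolation=2))
E
```

```text
0.1085 15.58 [ 0.5091 -0.0908  0.1088] [1.6 0.1 4.9] [ 0.14 -0.53  0.02] 50.6
0.113 15.98 [ 0.5084 -0.0907  0.1129] [ 1.  -0.1  0.8] [ 0.09 -0.33 -0.03] 50.3
0.12 16.47 [ 0.5085 -0.0907  0.12  ] [0.2 0.  0.4] [ 0.06 -0.32  0.02] 50.9
0.128 16.98 [ 0.5084 -0.0907  0.128 ] [0.3 0.3 0.2] [ 0.05 -0.2   0.02] 50.8
0.136 17.5 [ 0.5085 -0.0907  0.136 ] [ 0.  -0.7  0.5] [ 0.03 -0.13  0.  ] 50.9
```

View pics/c5.png

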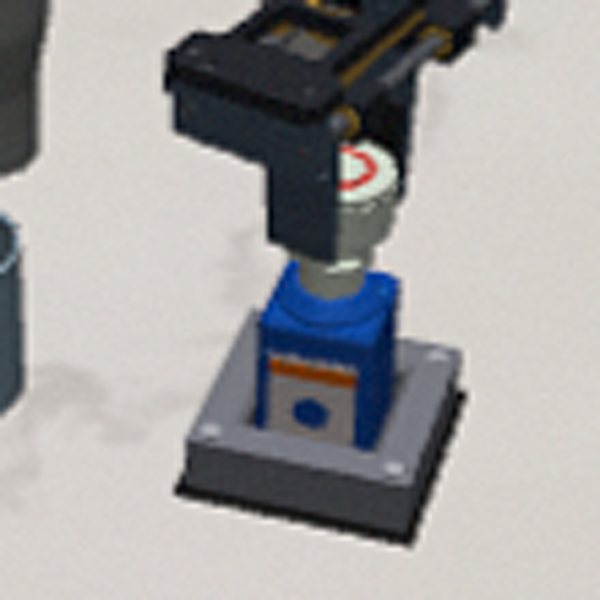

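The cap is coming off and the white neck shows below it at crop (330,280). The bottle is still seated in the stand, so I'll lift to the final height.

```bash
python3 - <<'E'
from h import *
ctrl.move_l([.5085,-.0907,.2085],vel=.06,ori=down(66));ctrl.sleep(.5);rep("up")
s=ctrl.read_camera("side");cv2.imwrite("pics/side6.png",s)
cv2.imwrite("pics/c6.png",cv2.resize(s[100:260,200:360],(600,600),interpolation=2))
E
```

```text
up 19.41 [ 0.5085 -0.0907  0.2085] [ 0.5  0.8 -0.4] [ 0.1  -0.08  0.01] 50.9
```

View pics/c6.png

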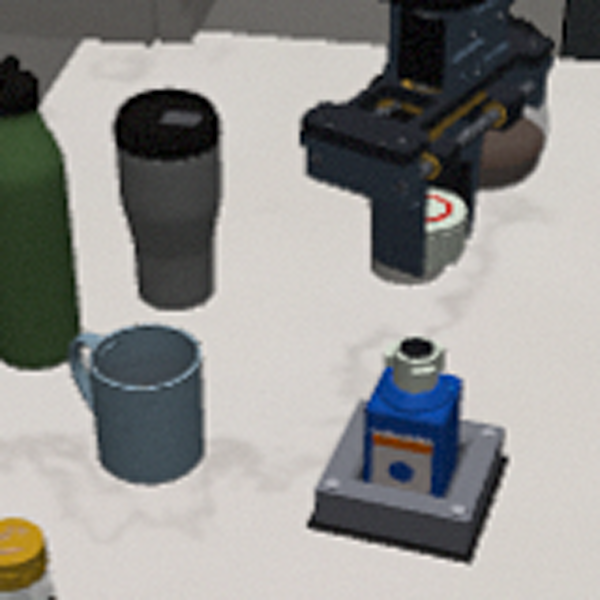

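The cap is held level above the open mouth (crop 417,348). The bottle stands in the stand, and the mug and jar in view haven't moved.

```bash
python3 -c "
from bench import ctrl
print(ctrl.sign_off())"
```

```text
the job is handed in; nothing more can be done
None
```

The job is handed in at about 19 s of the 51 s: the bottle stands fully home in the stand with its cap off, the arm holds the cap level with its lower edge about 8 cm above the mouth, and nothing else was touched.

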